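# Brace the tilting stand and hold its plate at the index

## Task

Get the tilting stand ready for a look at the ring clipped on its plate: first, with the plate still down, swing the folded brace at the stand's left side all the way out until it clicks in at its end stop. Then lift the hinged plate by the bar at its free edge until the pointer on the plate is level with the tip of the index (the small dark rider) clamped on the quadrant, and keep holding it there: nothing else carries the plate, so the program finishes with the gripper still on it. Do not shift the index, and leave the small things lying round the stand where they are.

Things in the scene. Friction and masses are not known exactly. Their poses are not given: they have to be found in the camera images.
- stand: tilting stand, fixed to the bench: dark steel slab 140 x 170 x 12 mm. Origin under its middle on the bench top; z up, x roughly away from the robot (yaw within 0.25 rad), y to its left. The plate lies over it, hinged along x near the left edge. A graduated aluminium quadrant (arc of 90 mm radius about the hinge, up to 150 mm above the bench) stands at its near end, x = -64 mm
- plate_hinge (a point): middle of the plate's hinge line, which runs along the stand's x axis; at (0, 55, 55) mm in the stand's frame; it does not move
- plate_bar (a point): middle of the round bar, 12 mm thick, at the plate's free edge: parallel to the hinge, 185 mm from it; plate down: 55 mm above the bench, right (-y) of the plate. 78 mm are free between its side arms; the gap to the plate's edge is 49 mm and one finger goes into it (so open only 40 to 50 mm). y axis towards the hinge. The bar can turn between fingers: a gripper may point down throughout
- plate (a joint): plate angle, rad: 0 flat on its rests, growing as the bar rises (1.2 at most). At angle a the bar is, in the stand's frame, 185*cos(a) mm to the -y side of the hinge line and 185*sin(a) mm above it. The hinge is nearly free: let go, the plate falls shut. The plate with its ring weighs 0.24 to 0.42 kg (about 2 N to lift at the bar)
- index (a joint): angle, rad, same scale and hinge line as plate, at which the index is clamped on the quadrant (0.4 to 0.85, drawn each time). The plate is at the mark when plate equals it. The index is stiff but a hard push would shift it
- index_tip (a point): tip of the index, a small dark steel rider, 20 mm long, on the outer rim of the quadrant; the tip points at the hinge line and lies 88 mm from it. Its y axis points to the hinge line, parallel to that of plate_bar when the plate is at the mark
- plate_pointer (a point): tip of the slim pointer on the near side of the plate, 88 mm from the hinge line; it runs along the quadrant and meets the index tip (within 5 mm along x) at the mark. The index does not block it
- brace (a joint): brace angle, rad: 0 folded along the stand's left side (pointing to -x of the stand), growing as it swings out to the left, 1.571 at its end stop (pointing to +y). Starts between 0 and 0.2. An over-centre spring resists lightly (2 N or less at the knob) and folds it back if it is let go before 1.2; from 1.35 on it snaps it to the end stop and keeps it there
- brace_knob (a point): point on the axis of the upright round knob at the brace's end: 16 mm thick, top 91 mm and this point 67 mm above the bench, the brace's arm below it 31 mm high. The axis is 80 mm from the brace's pivot: at brace angle b the knob is, in the stand's frame, at pivot + (-80*cos(b), 80*sin(b)) mm
- brace_pivot (a point): centre of the brace's upright pivot pin, at (40, 95, 19) mm in the stand's frame, on a 12 mm thick lug of the slab that reaches out to y = 154 mm; it does not move
- gem_dish: small open round dish with stones, 35 mm wide, 11 mm high, loose on the bench beside the stand; origin at the centre of its underside; to be left alone
- tin: small closed round tin, 42 mm wide, 18 mm high, loose on the bench beside the stand; origin at the centre of its underside; to be left alone
- bench_block: square steel block 65 x 65 x 18 mm, loose on the bench beside the stand; origin at the centre of its underside; to be left alone
- steel_bar: small steel bar 19 x 62 x 13 mm, loose on the bench beside the stand; origin at the centre of its underside; to be left alone

How it is judged:
By the outcome, as a careful person would: the job done as asked, in the order asked, and still so for the second after the job is handed in, while the arm keeps its last pose, push and grip.
It also fails if it takes over 58 s, if anything falls off the work surface, if the arm or the gripper's body presses on something with over 40 N, if the wrist force passes 120 N, or if a joint passes its speed limit or range.

## Robot

A 6-joint arm with a two-finger parallel gripper is mounted at the origin on the work surface; the furniture and walls round the work are solid. World frame = base frame: x ahead of the robot, y to its left, z up, the work surface at z = 0. Lengths are in mm, angles in rad, forces in N, time in s.
With the tool pointing down it reaches from about 400 to 825 mm from the base axis. Payload 7 kg.
Tool frame: the origin (TCP) lies midway between the tips of the shut fingers; the grasp point (between the pads) lies 19 mm behind it (bot.hold_point_z is the distance from the TCP to the grasp point, in mm); z points along the fingers, y is the line along which they close (so a half turn about z gives the same grasp; the last joint's range is limited). The gripper opens to 85 mm and grips with 20 to 120 N. Pads are 22 mm wide; open, the fingers measure 114 mm over their backs; the gripper's body (76 mm by 85 mm) begins 54 mm behind the grasp point. The pads swing forward as they close: fully open they stand 13 mm farther back than shut.
Start: joints at [-0.939, 0.359, 0.012, 0, -1.224, -0.288], TCP at [227.493, -635.486, 231.302] pointing down, gripper open.
Joint ranges: [-3.07, 3.07], [-1.43, 2.12], [-1.02, 1.25], [-3.03, 1.67], [-3.05, -0], [-3.03, 3.03]. Speed limits (rad/s): [2.39, 2.39, 3.01, 3.14, 3.14, 3.14].

## Interface

Orientations are given as a unit quaternion [x, y, z, w].
In Python, from station import readout, imaging, job_done, finder, bot gives the robot as it stands.
- The arm moves only by the tool servo_tool, never from a script. Its argument "rows" is a list that holds one entry, the list of rows, each a list of 7 numbers: the shift along the tool's x, y, z in cm, then the turn, a rotation vector about the tool's x, y, z in rad, then the finger opening in cm, from 0 to 8.54. A call has exactly 5 rows; each row shifts and turns the commanded pose from where the row before left it, along the tool's axes as they then stand; what a row does not reach is not made up. A row lasts 1/10 s, in which the tool goes at most 50 mm and 8.59 degrees, less where a joint would pass 70% of its speed; a pose out of reach is approached as far as the arm can. A call with a gripper value outside its range is refused whole. The fingers move at their own pace and stop on an object; "force" is the grip in N (left out, the last holds). Time passes only in rows, so rows that do not move let the fingers close, or fill a call up. It gives the time, the measured TCP pose, the force, the opening and the grip force at its end, in the units of the state.
- readout.state(): the state, without advancing time (a new reading comes with each control period).
- imaging.read_camera(name): name is "side" or "top" or "wrist"; returns a dict with "frame" (384x512x3 uint8, red, green, blue), "fx", "fy", "cx", "cy" (pixels), "k1" (the pictures are not rectified: a ray, as slopes to the right and down, at radius r is drawn at 1 + k1 r^2 times it, then the intrinsics apply), "R" (3x3) and "t" (3): a world point X has camera coordinates R X + t; the wrist camera has in their place "tool_from_camera" (4x4, takes a point from camera to tool coordinates, whose origin is the TCP and whose axes are the flange's). Camera axes: x right, y down, z forward; pixel columns grow to the right and rows downward; lengths in mm; the calibration is good to about 2 mm. A picture is of the moment at which its call begins: read the wrist's pose just before it. There is no depth.
- job_done(): hands the job in; it is judged then, once.
Trained networks look in a picture, given as the dict that the camera call returned (one of the last four; its "shot" number tells which), for a name from the list of things; names that differ only in an ending like _2 or _b are one class to them, and where a whole thing is asked for, a point or a joint stands for the part that bears it (a point fixed in the world has none). Each returns a list of dicts, best first, with "conf" (0 to 1); they miss things now and then, are a little off and sometimes report something else, mostly with a low value. They report only what shows in the picture. A call takes as long as a camera call.
- finder.recognise(query, picture): "centre" ([x, y, z] in mm, in world coordinates, good to about 4 mm: the middle of the surface that is visible of it).
- finder.silhouettes(query, picture): "mask" (384x512 bool, what is visible of it).
The state is a dict: "t": time; "joints": joint angles; "joint_vel": joint speeds; "joint_efforts": joint torques, N m; "tool_pos": TCP position; "tcp_rot": TCP orientation; "force": force on the tool from outside, world axes, zero at the start; "torque": the same for the moment, N m; "opening": finger opening in mm; "gripper_force": force on a finger pad.
Only numpy, scipy, OpenCV 4.12 (cv2) and the standard library are available. Lean on these libraries where they do the work, as an engineer would, in place of code of your own. Each camera call takes 0.05 s, during which the arm holds its last target. There are 200 camera calls.

## Working session

There is one attempt and no reset: what is moved stays moved. The work goes in short steps, Python scripts to look and compute and a tool call to move; the robot and the scene stay as the last step left them, time stands still between calls to the robot, and variables do not carry over. Pictures are saved under pics/ and viewed, at most 10 in all, crops included, and the job is handed in when it is done.

Besides the shell and the picture viewer there is one more tool, called after "Call:" as name([rows], argument=value, ...), one row to a line, values as JSON. servo_tool: Moves the arm, as the interface text tells. Its arguments: {"type":"object","properties":{"rows":{"type":"array"},"force":{"type":"number"}},"required":["rows"]}

```bash
mkdir -p pics; ls
cat > a.py <<'E'
from station import readout, imaging, job_done, finder, bot
import cv2, numpy as np
s=readout.state(); print({k:np.round(v,3).tolist() for k,v in s.items()})
for c in ["top","side"]:
    p=imaging.read_camera(c); cv2.imwrite(f"pics/{c}0.png",p["frame"][:,:,::-1])
    print(c,p["fx"],p["cx"],p["cy"],p["k1"],np.round(p["R"],3).tolist(),np.round(p["t"],1).tolist())
    for n in ["stand","plate_bar","brace_knob","index_tip","plate_pointer","gem_dish","tin","bench_block","steel_bar","plate_hinge","brace_pivot"]:
        try:
            print(n,[(np.round(d["centre"],1).tolist(),round(d["conf"],2)) for d in finder.recognise(n,p)[:2]])
        except Exception as e: print(n,e)
E
python3 a.py
```

```text
pics
{'t': 0.0, 'joints': [-0.939, 0.359, 0.011, -0.0, -1.224, -0.288], 'joint_vel': [0.0, -0.001, 0.001, -0.002, 0.002, 0.0], 'joint_efforts': [-0.001, -58.333, 29.342, 6.936, -0.006, -0.0], 'tool_pos': [227.341, -635.039, 230.339], 'tcp_rot': [-0.171, 0.985, 0.001, -0.0], 'force': [-0.589, -0.814, 0.279], 'torque': [-0.039, -0.022, 0.023], 'gripper_force': 0.0, 'opening': 85.698}
top 439.01367454480527 252.48969826379135 195.03662460749794 -0.11238122583215558 [[-0.024, -1.0, -0.009], [-0.988, 0.025, -0.15], [0.15, 0.006, -0.989]] [55.5, 563.4, 826.6]
stand [([567.9, 90.2, 58.2], 0.65)]
plate_bar [([568.5, 65.7, 59.5], 0.95)]
brace_knob [([568.5, 190.6, 33.5], 0.7)]
index_tip []
plate_pointer [([568.0, 66.6, 58.3], 0.68)]
gem_dish [([447.7, 23.3, 2.5], 0.67)]
tin [([441.0, 131.8, 20.0], 0.8), ([570.4, 92.8, 61.3], 0.58)]
bench_block [([690.1, 54.9, 16.0], 0.92)]
steel_bar [([682.9, 153.1, 11.4], 0.67)]
plate_hinge [([567.2, 91.0, 56.7], 0.92), ([567.2, 191.9, 32.6], 0.19)]
brace_pivot [([568.9, 90.4, 57.6], 0.76)]
side 466.325760681885 254.950789439397 192.7155604153238 -0.1514505768081485 [[0.609, 0.793, 0.01], [0.328, -0.24, -0.914], [-0.722, 0.56, -0.406]] [-351.3, -126.2, 1270.6]
stand [([588.1, 70.9, 33.5], 0.72), ([508.2, 44.0, 95.0], 0.66)]
plate_bar [([575.9, 53.5, 59.8], 0.86)]
brace_knob [([536.9, 190.4, 50.9], 0.51)]
index_tip []
plate_pointer [([579.1, 52.2, 59.8], 0.82)]
gem_dish []
tin [([441.8, 139.5, 19.2], 0.46)]
bench_block [([709.6, 41.0, 13.6], 0.6)]
steel_bar [([694.3, 142.6, 7.9], 0.82)]
plate_hinge [([588.0, 72.2, 37.4], 0.67)]
brace_pivot [([511.2, 44.9, 93.9], 0.32)]
```

```bash
python3 -c "
import cv2
a=cv2.imread('pics/top0.png')[90:290,120:340]; cv2.imwrite('pics/t1.png',cv2.resize(a,(660,600),interpolation=cv2.INTER_CUBIC))
a=cv2.imread('pics/side0.png')[90:290,120:370]; cv2.imwrite('pics/s1.png',cv2.resize(a,(750,600),interpolation=cv2.INTER_CUBIC))
"
```

```text
(no output)
```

View pics/t1.png

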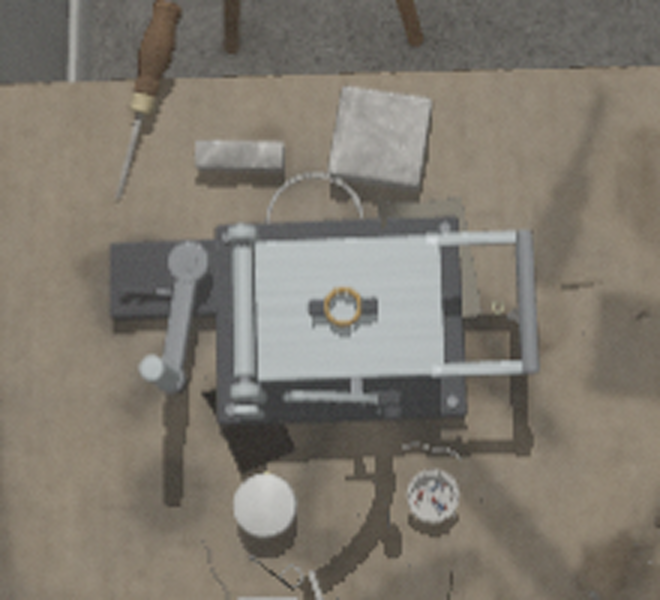

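View pics/s1.png

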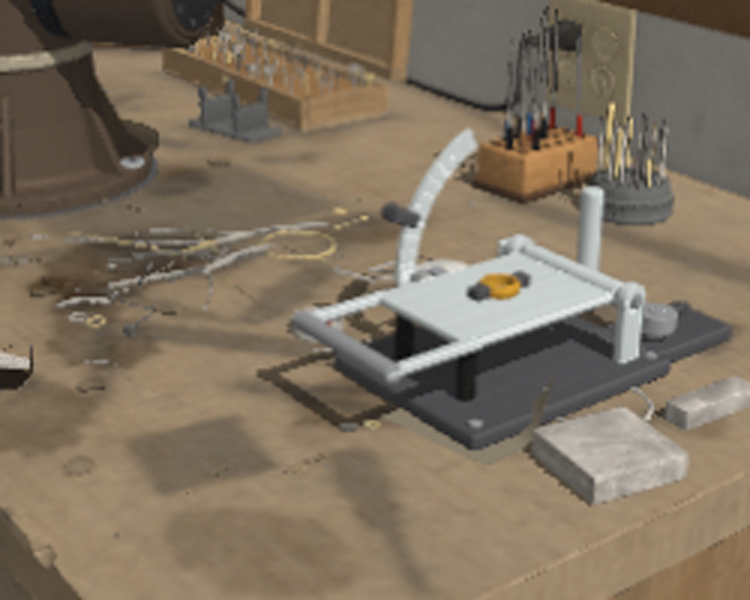

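The top view shows the slab with corners at crop (217,225), (457,217), (463,415) and (217,420). The bar runs from (527,232) to (530,370), the brace pivot is at (187,260) and the knob at (152,368), so the brace is nearly folded. In the side view the index rider spans about (385,208) to (420,218), on the quadrant.

```bash
cat > h.py <<'E'
from station import readout, imaging, job_done, finder, bot
import cv2, numpy as np
from scipy.optimize import least_squares
def proj(p,X):
    c=np.atleast_2d(X)@np.array(p["R"]).T+p["t"]; s=c[:,:2]/c[:,2:]
    s=s*(1+p["k1"]*(s**2).sum(1,keepdims=True))
    return s*[p["fx"],p["fy"]]+[p["cx"],p["cy"]]
def S2W(q,X):
    c,s=np.cos(q[2]),np.sin(q[2]); X=np.atleast_2d(np.array(X,float))
    return np.c_[X[:,0]*c-X[:,1]*s+q[0],X[:,0]*s+X[:,1]*c+q[1],X[:,2]]
E
cat > fit.py <<'E'
from h import *
t=imaging.read_camera("top"); sd=imaging.read_camera("side")
P=[[70,85,12],[70,-85,12],[-70,-85,12],[-70,85,12]]
U=np.array([[217,225],[457,217],[463,415],[217,420]])/3+[120,90]
f=lambda q:np.r_[(proj(t,S2W(q,P))-U).ravel(), (proj(t,S2W(q,[[0,-130,58]]))-(np.array([528,301])/3+[120,90])).ravel()]
r=least_squares(f,[568,90,0]); print("pose",r.x, r.fun.round(1)); q=r.x; np.save("q.npy",q)
crop=lambda u,o:((u-o)*3).round(0).tolist()
print("pivot exp", S2W(q,[40,95,19]), crop(proj(t,S2W(q,[40,95,35])),[120,90]))
for b in (0,.1,.2,.3):
    X=[40-80*np.cos(b),95+80*np.sin(b),91]; print("knob",b,S2W(q,X).round(1),crop(proj(t,S2W(q,X)),[120,90]))
for x in(-64,-70):
  for a in np.arange(.4,.86,.1):
    X=lambda r:S2W(q,[x,55-r*np.cos(a),55+r*np.sin(a)])
    print(x,round(a,2),"top",crop(proj(t,X(88)),[120,90]),crop(proj(t,X(108)),[120,90]),"side",crop(proj(sd,X(88)),[120,90]),crop(proj(sd,X(108)),[120,90]))
print("side bar",crop(proj(sd,S2W(q,[[-39,-130,55],[39,-130,55]])),[120,90]),"corners",crop(proj(sd,S2W(q,P)),[120,90]))
E
python3 fit.py
```

```text
pose [5.68439830e+02 8.35045238e+01 2.51040036e-03] [-1.4 -1.2  0.2 -0.9  0.5  0.6 -1.1  1.1  1.7  0.3]
pivot exp [[608.2012159 178.6046404  19.       ]] [[193.0, 258.0]]
knob 0 [[528.2 178.4  91. ]] [[179.0, 367.0]]
knob 0.1 [[528.6 186.4  91. ]] [[166.0, 366.0]]
knob 0.2 [[529.8 194.3  91. ]] [[153.0, 365.0]]
knob 0.3 [[531.7 202.1  91. ]] [[141.0, 362.0]]
-64 0.4 top [[374.0, 400.0]] [[404.0, 398.0]] side [[409.0, 221.0]] [[386.0, 216.0]]
-64 0.5 top [[367.0, 399.0]] [[396.0, 397.0]] side [[413.0, 208.0]] [[392.0, 200.0]]
-64 0.6 top [[360.0, 399.0]] [[386.0, 396.0]] side [[419.0, 196.0]] [[399.0, 184.0]]
-64 0.7 top [[350.0, 398.0]] [[375.0, 395.0]] side [[426.0, 184.0]] [[407.0, 169.0]]
-64 0.8 top [[340.0, 397.0]] [[362.0, 394.0]] side [[433.0, 173.0]] [[417.0, 156.0]]
-70 0.4 top [[374.0, 410.0]] [[404.0, 408.0]] side [[403.0, 219.0]] [[380.0, 213.0]]
-70 0.5 top [[368.0, 409.0]] [[396.0, 407.0]] side [[408.0, 206.0]] [[386.0, 197.0]]
-70 0.6 top [[360.0, 408.0]] [[387.0, 406.0]] side [[414.0, 194.0]] [[393.0, 182.0]]
-70 0.7 top [[350.0, 408.0]] [[375.0, 405.0]] side [[420.0, 182.0]] [[402.0, 167.0]]
-70 0.8 top [[340.0, 407.0]] [[362.0, 405.0]] side [[428.0, 171.0]] [[411.0, 153.0]]
side bar [[297.0, 322.0], [374.0, 369.0]] corners [[670.0, 357.0], [469.0, 434.0], [330.0, 349.0], [525.0, 288.0]]
```

The fit agrees with the picture, with stand yaw near 0 and residuals under 2 px. The index is at about 0.44 and the brace at about 0.19. Next I'll square the tool and travel.

Call:
servo_tool([
  [[0,0,0,0,0,0.115,5],[0,0,0,0,0,0.115,5],[0,0,0,0,0,0.114,5],[-2.5,3.5,0,0,0,0,5],[-2.5,3.5,0,0,0,0,5]],
])

```text
t: 1.8
tool_pos: [277.3, -565.2, 230.7]
tcp_rot: [0.001, 1.0, 0.0, -0.0]
force: [2.0, -0.2, -0.1]
opening: 49.8
gripper_force: 0.0
```

Call:
servo_tool([
  [[-2.5,4,0,0,0,0,5],[-2.5,4,0,0,0,0,5],[-2.5,4,0,0,0,0,5],[-2.5,4,0,0,0,0,5],[-2.5,4,0,0,0,0,5]],
])

```text
t: 2.3
tool_pos: [403.3, -363.9, 231.7]
tcp_rot: [0.0, 1.0, -0.0, 0.0]
force: [2.3, 0.4, 0.1]
opening: 49.9
gripper_force: 0.0
```

Call:
servo_tool([
  [[-2.5,4,0,0,0,0,5],[-2.5,4,0,0,0,0,5],[-2.5,4,0,0,0,0,5],[-2.5,4,0,0,0,0,5],[-2.5,4,0,0,0,0,5]],
])

```text
t: 2.8
tool_pos: [528.4, -163.7, 231.8]
tcp_rot: [-0.0, 1.0, -0.0, 0.0]
force: [1.4, -0.1, -0.5]
opening: 49.8
gripper_force: 0.0
```

Call:
servo_tool([
  [[0,4,0,0,0,0,5],[0,4,0,0,0,0,5],[0,4,0,0,0,0,5],[0,0,0,0,0,0,5],[0,0,0,0,0,0,5]],
])

```text
t: 3.3
tool_pos: [527.7, -44.6, 231.5]
tcp_rot: [-0.001, 1.0, 0.0, 0.0]
force: [0.3, -0.2, 0.0]
opening: 49.8
gripper_force: 0.0
```

```bash
cat >> h.py <<'E'
from scipy.spatial.transform import Rotation as Ro
def wrist():
    s=readout.state(); p=imaging.read_camera("wrist"); T=np.array(p["tool_from_camera"])
    W=np.eye(4); W[:3,:3]=Ro.from_quat(s["tcp_rot"]).as_matrix(); W[:3,3]=s["tool_pos"]
    C=np.linalg.inv(W@T); p["R"]=C[:3,:3]; p["t"]=C[:3,3]; return p
E
cat > w.py <<'E'
from h import *
import sys
n=sys.argv[1]; p=wrist(); q=np.load("q.npy"); print(-p["R"].T@p["t"])
im=p["frame"][:,:,::-1].copy()
cv2.imwrite(f"pics/{n}.png",cv2.resize(im,(768,576),interpolation=cv2.INTER_CUBIC))
pt=lambda nm,X:print(nm,(proj(p,S2W(q,X))*1.5).round().tolist())
pt("corners",[[70,85,12],[70,-85,12],[-70,-85,12],[-70,85,12]])
pt("bar",[[-39,-130,61],[39,-130,61]])
pt("knob.19",[40-80*np.cos(.19),95+80*np.sin(.19),91])
for a in(.4,.45,.5): pt(a,[[-64,55-r*np.cos(a),55+r*np.sin(a)] for r in(88,108)])
for n in ["plate_bar","brace_knob","index_tip","plate_pointer"]:
    print(n,[(np.round(d["centre"],1).tolist(),round(d["conf"],2)) for d in finder.recognise(n,p)[:2]])
E
python3 w.py w1
```

```text
[454.00824974 -44.71232456 374.54807352]
corners [[607.0, 363.0], [432.0, 364.0], [437.0, 216.0], [630.0, 218.0]]
bar [[385.0, 265.0], [385.0, 358.0]]
knob.19 [[715.0, 276.0]]
0.4 [[535.0, 239.0], [512.0, 241.0]]
0.45 [[540.0, 240.0], [517.0, 243.0]]
0.5 [[545.0, 241.0], [523.0, 244.0]]
plate_bar [([566.5, 66.9, 58.7], 0.73), ([556.6, 81.1, 56.5], 0.63)]
brace_knob [([537.4, 188.0, 30.0], 0.8)]
index_tip [([503.7, 47.9, 98.0], 0.54)]
plate_pointer [([558.9, 69.5, 51.6], 0.89), ([555.1, 80.6, 58.5], 0.75)]
```

View pics/w1.png

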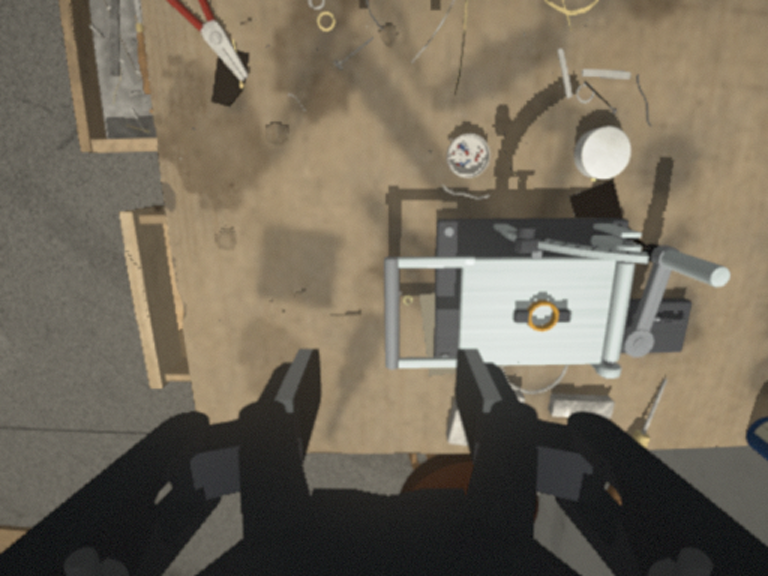

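The wrist view shows the knob top at (718,277), as predicted (715,276). The rider spans about (497,229) to (520,242), and the bar is at column 392. Next I'll go over the knob and down.

Call:
servo_tool([
  [[0,4.8,0,0,0,0,4.4],[0,4.8,0,0,0,0,4.4],[0,4.8,0,0,0,0,4.4],[0,4.8,0,0,0,0,4.4],[-0.2,4.6,0,0,0,0,4.4]],
])

```text
t: 4.05
tool_pos: [529.7, 193.5, 231.6]
tcp_rot: [0.001, 1.0, 0.0, 0.0]
force: [1.1, -0.7, 0.6]
opening: 44.1
gripper_force: 0.0
```

Call:
servo_tool([
  [[0,0,2.5,0,0,0,4.4],[0,0,2.5,0,0,0,4.4],[0,0,2.5,0,0,0,4.4],[0,0,2,0,0,0,4.4],[0,0,0,0,0,0,4.4]],
])

```text
t: 4.55
tool_pos: [528.4, 190.7, 133.5]
tcp_rot: [0.001, 1.0, -0.001, -0.002]
force: [-0.1, 0.1, 0.4]
opening: 43.8
gripper_force: 0.0
```

```bash
python3 w.py w2
```

```text
[455.38398397 191.26853568 276.84422259]
corners [[358.0, 425.0], [133.0, 423.0], [94.0, 238.0], [352.0, 235.0]]
bar [[-21.0, 307.0], [15.0, 423.0]]
knob.19 [[394.0, 327.0]]
0.4 [[107.0, 276.0], [59.0, 281.0]]
0.45 [[105.0, 278.0], [56.0, 284.0]]
0.5 [[104.0, 280.0], [53.0, 287.0]]
plate_bar [([559.7, 67.0, 57.9], 0.76)]
brace_knob [([559.2, 192.1, 31.6], 0.79), ([500.5, 48.5, 99.4], 0.7)]
index_tip [([548.1, 94.5, 59.0], 0.63), ([504.2, 48.4, 98.1], 0.56)]
plate_pointer [([558.0, 68.6, 56.5], 0.89)]
```

View pics/w2.png

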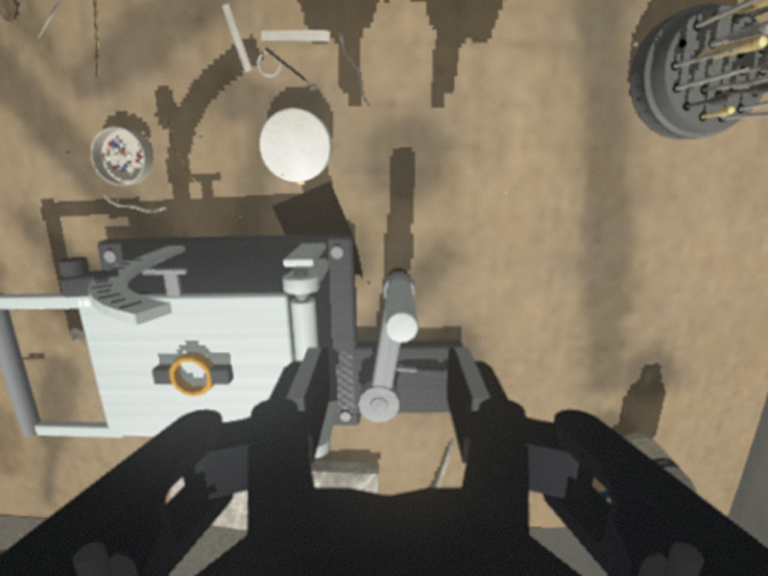

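The knob top is at (403,326), so it lies at y≈196. The stand corner (355,238) matches the model. I'll descend and grip.

Call:
servo_tool([
  [[0,0.4,0,0,0,0,4.4],[0,0,2.5,0,0,0,4.4],[0,0,2.5,0,0,0,4.4],[0,0,2.5,0,0,0,4.4],[0,0,0,0,0,0,4.4]],
])

```text
t: 5.3
tool_pos: [528.0, 195.6, 59.0]
tcp_rot: [0.0, 1.0, -0.001, -0.002]
force: [0.9, -0.3, 0.2]
opening: 44.5
gripper_force: 0.0
```

Call:
servo_tool([
  [[0,0,0,0,0,0,1],[0,0,0,0,0,0,1],[0,0,0,0,0,0,1],[0,0,0,0,0,0,1],[0,0,0,0,0,0,1]],
], force=25)

```text
t: 5.8
tool_pos: [530.6, 197.1, 62.9]
tcp_rot: [-0.0, 1.0, 0.001, 0.001]
force: [-1.7, -0.6, 7.3]
opening: 14.9
gripper_force: 26.0
```

Gripped: the TCP sits 79.8 mm from the pivot, so the brace angle is 0.234. I'll follow the arc.

Call:
servo_tool([
  [[-0.31,1.0,0,0,0,0,1],[-0.45,0.97,0,0,0,0,1],[-0.57,0.89,0,0,0,0,1],[-0.69,0.82,0,0,0,0,1],[-0.79,0.72,0,0,0,0,1]],
])

```text
t: 6.3
tool_pos: [557.3, 240.8, 62.7]
tcp_rot: [0.0, 1.0, 0.0, -0.0]
force: [-7.6, 0.5, 9.5]
opening: 14.9
gripper_force: 26.4
```

Call:
servo_tool([
  [[-0.87,0.6,0,0,0,0,1],[-0.95,0.49,0,0,0,0,1],[-1.01,0.35,0,0,0,0,1],[-1.04,0.21,0,0,0,0,1],[-1.1,0.08,0,0,0,0,1]],
])

```text
t: 6.8
tool_pos: [608.8, 263.0, 63.1]
tcp_rot: [-0.0, 1.0, 0.004, 0.002]
force: [-3.3, 19.4, 1.4]
opening: 14.6
gripper_force: 24.4
```

Call:
servo_tool([
  [[-0.2,0,0,0,0,0,1],[0,0,0,0,0,0,1],[0,0,0,0,0,0,1],[0,0,0,0,0,0,1],[0,0,0,0,0,0,1]],
])

```text
t: 7.3
tool_pos: [611.8, 263.3, 63.1]
tcp_rot: [-0.001, 1.0, 0.004, 0.003]
force: [0.7, 17.9, -0.8]
opening: 14.9
gripper_force: 24.4
```

Call:
servo_tool([
  [[-0.2,0,0,0,0,0,1],[-0.2,0,0,0,0,0,1],[0,0,0,0,0,0,3.6],[0,0,0,0,0,0,3.6],[0,0,0,0,0,0,3.6]],
])

```text
t: 7.8
tool_pos: [613.2, 257.2, 61.3]
tcp_rot: [0.0, 1.0, -0.0, -0.0]
force: [-0.7, -0.7, 0.3]
opening: 35.9
gripper_force: 0.0
```

Call:
servo_tool([
  [[0,0,-3,0,0,0,3.6],[0,0,-4,0,0,0,4.5],[0,0,-4,0,0,0,4.5],[0,0,-4,0,0,0,4.5],[0,-2,-2,0,0,0,4.5]],
])

```text
t: 8.3
tool_pos: [614.7, 238.8, 235.4]
tcp_rot: [-0.001, 1.0, 0.001, 0.002]
force: [0.5, -0.1, -0.3]
opening: 45.3
gripper_force: 0.0
```

Call:
servo_tool([
  [[0,-4.8,0,0,0,0,4.5],[0,-4.8,0,0,0,0,4.5],[0,-4.8,0,0,0,0,4.5],[0,-4.8,0,0,0,0,4.5],[0,-4.8,0,0,0,0,4.5]],
])

```text
t: 8.8
tool_pos: [612.7, -4.7, 231.5]
tcp_rot: [0.0, 1.0, -0.0, -0.0]
force: [1.7, 0.6, 0.3]
opening: 45.2
gripper_force: 0.0
```

Call:
servo_tool([
  [[0.6,-3.5,0,0,0,0,4.5],[0.8,-3,0,0,0,0,4.5],[1,0,1,0,0,0,4.5],[0,0,0,0,0,0,4.5],[0,0,0,0,0,0,4.5]],
])

```text
t: 9.3
tool_pos: [589.3, -67.6, 221.5]
tcp_rot: [0.0, 1.0, -0.0, -0.0]
force: [0.4, -0.4, 0.8]
opening: 45.2
gripper_force: 0.0
```

```bash
python3 w.py w3
cat > b.py <<'E'
from h import *
p=imaging.read_camera("top"); cv2.imwrite("pics/top1.png",p["frame"][:,:,::-1])
m=p["frame"]; a=m[90:290,120:340][:,:,::-1]; cv2.imwrite('pics/t2.png',cv2.resize(a,(660,600),interpolation=cv2.INTER_CUBIC))
print(readout.state()["tool_pos"])
E
python3 b.py; python3 -c "
import cv2,numpy as np
a=cv2.imread('pics/t2.png');b=cv2.imread('pics/w3.png')
cv2.imwrite('pics/c.png',np.hstack([cv2.resize(a,(300,273))[:240],cv2.resize(b,(500,375))[:240]]))"
```

```text
[515.70184342 -67.42690085 364.60189676]
corners [[647.0, 305.0], [462.0, 306.0], [470.0, 141.0], [675.0, 144.0]]
bar [[417.0, 183.0], [415.0, 289.0]]
knob.19 [[775.0, 191.0]]
0.4 [[585.0, 146.0], [561.0, 145.0]]
0.45 [[590.0, 145.0], [568.0, 145.0]]
0.5 [[596.0, 145.0], [575.0, 144.0]]
plate_bar [([566.8, 66.3, 57.3], 0.66)]
brace_knob [([687.1, 146.7, 13.6], 0.73), ([603.6, 214.4, 27.6], 0.6)]
index_tip [([502.5, 47.5, 96.0], 0.87), ([563.9, 70.0, 56.6], 0.51)]
plate_pointer [([563.1, 66.6, 52.9], 0.92)]
[589.77386351 -66.71496363 221.43405201]
```

View pics/w3.png

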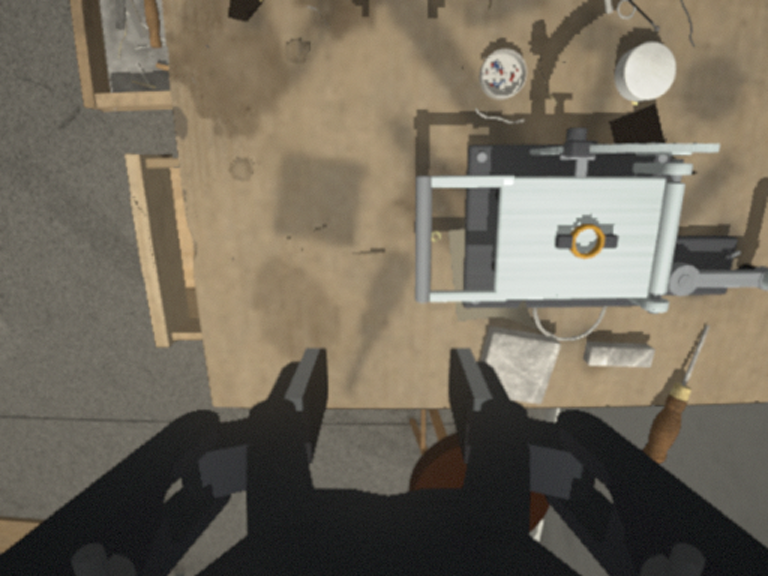

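View pics/t2.png

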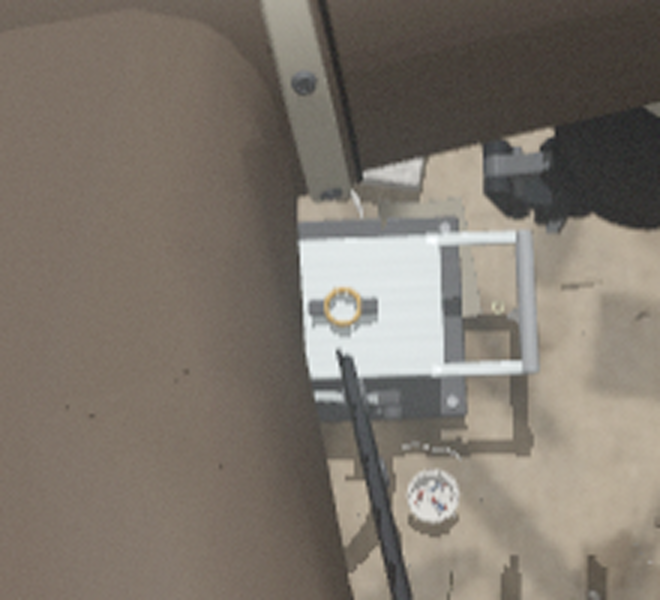

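The brace points straight out (pivot at (685,280), arm horizontal), so it is at its stop. The bar is at column 424, rows 180–300, which puts it at about (571,-43). The measured knob end position confirms a stand shift of about +2.5/+3.5 mm. Next is the bar.

Call:
servo_tool([
  [[1.9,2.4,0,0,0,0,4.5],[0,0,4,0,0,0,4.5],[0,0,4,0,0,0,4.5],[0,0,3,0,0,0,4.5],[0,0,0,0,0,0,4.5]],
])

```text
t: 10.1
tool_pos: [567.7, -43.3, 107.4]
tcp_rot: [0.0, 1.0, -0.001, -0.004]
force: [-0.1, 0.5, -0.5]
opening: 45.1
gripper_force: 0.0
```

Call:
servo_tool([
  [[0,0,2.5,0,0,0,4.5],[0,0,2.5,0,0,0,4.5],[0,0,2.4,0,0,0,4.5],[0,0,0,0,0,0,4.5],[0,0,0,0,0,0,4.5]],
])

```text
t: 10.6
tool_pos: [571.5, -43.1, 38.7]
tcp_rot: [-0.0, 1.0, -0.0, 0.0]
force: [0.5, -0.2, 0.5]
opening: 45.1
gripper_force: 0.0
```

Call:
servo_tool([
  [[0,0,0,0,0,0,0.6],[0,0,0,0,0,0,0.6],[0,0,0,0,0,0,0.6],[0,0,0,0,0,0,0.6],[0,0,0,0,0,0,0.6]],
], force=40)

```text
t: 11.1
tool_pos: [571.6, -41.7, 39.0]
tcp_rot: [-0.0, 1.0, 0.001, 0.002]
force: [-2.9, 8.9, 5.4]
opening: 10.2
gripper_force: 39.0
```

Bar gripped (opening 10 mm). I'll lift along the arc to about 0.40, then look.

Call:
servo_tool([
  [[0,0.03,-0.74,0,0,0,0.6],[0,0.03,-0.74,0,0,0,0.6],[0,0.08,-0.74,0,0,0,0.6],[0,0.1,-0.73,0,0,0,0.6],[0,0.13,-0.73,0,0,0,0.6]],
])

```text
t: 11.6
tool_pos: [571.4, -38.1, 75.1]
tcp_rot: [-0.0, 1.0, 0.001, 0.001]
force: [1.8, 8.4, -3.6]
opening: 10.3
gripper_force: 39.6
```

Call:
servo_tool([
  [[0,0.16,-0.72,0,0,0,0.6],[0,0.19,-0.71,0,0,0,0.6],[0,0.22,-0.71,0,0,0,0.6],[0,0.25,-0.7,0,0,0,0.6],[0,0.27,-0.68,0,0,0,0.6]],
])

```text
t: 12.1
tool_pos: [571.3, -27.6, 110.2]
tcp_rot: [-0.0, 1.0, 0.001, 0.001]
force: [2.5, 3.6, -4.0]
opening: 11.1
gripper_force: 39.0
```

Call:
servo_tool([
  [[0,0,0,0,0,0,0.6],[0,0,0,0,0,0,0.6],[0,0,0,0,0,0,0.6],[0,0,0,0,0,0,0.6],[0,0,0,0,0,0,0.6]],
])

```text
t: 12.6
tool_pos: [571.2, -27.8, 109.8]
tcp_rot: [-0.0, 1.0, 0.001, 0.001]
force: [3.0, 4.8, -4.4]
opening: 10.7
gripper_force: 39.1
```

```bash
cat > c.py <<'E'
from h import *
import sys
n=sys.argv[1]; s=readout.state(); print(s["tool_pos"],"a",np.arcsin((s["tool_pos"][2]-39)/185))
q=[571,87.5,.0025]; np.save("q.npy",q)
w=wrist(); sd=imaging.read_camera("side")
ims=[]
for p,nm in((w,"w"),(sd,"s")):
    T=lambda a,x=-64,r=88:S2W(q,[x,55-r*np.cos(a),55+r*np.sin(a)])
    u0=proj(p,T(.43))[0]; o=(u0-[32,48]).astype(int); k=12 if nm=="w" else 12
    im=p["frame"][max(o[1],0):o[1]+96,max(o[0],0):o[0]+64][:,:,::-1]
    ims.append(cv2.resize(im,(384,576),interpolation=cv2.INTER_CUBIC))
    print(nm,o,[(a,((proj(p,T(a))[0]-o)*6).round().tolist(),((proj(p,T(a,r=108))[0]-o)*6).round().tolist()) for a in(.35,.4,.45,.5)])
    for t in ("index_tip","plate_pointer"):
        for d in finder.silhouettes(t,p)[:2]:
            v,uu=np.nonzero(d["mask"]); print(nm,t,round(d["conf"],2),len(v),((np.array([uu.min(),v.min(),uu.max(),v.max(),uu.mean(),v.mean()])-np.tile(o,3))*6).round().tolist())
cv2.imwrite(f"pics/{n}.png",np.hstack(ims))
E
python3 c.py d1
```

```text
[571.24262    -27.76330936 109.76293723] a 0.39250310204441285
w [383  78] [(0.35, [133.0, 288.0], [-23.0, 291.0]), (0.4, [170.0, 291.0], [21.0, 295.0]), (0.45, [211.0, 294.0], [69.0, 299.0]), (0.5, [254.0, 298.0], [122.0, 303.0])]
w index_tip 0.89 972 [-12.0, 144.0, 216.0, 348.0, 89.0, 252.0]
w index_tip 0.27 37850 [-822.0, 150.0, 768.0, 1500.0, -4.0, 710.0]
w plate_pointer 0.76 22802 [-828.0, 318.0, 702.0, 1506.0, 3.0, 825.0]
w plate_pointer 0.31 1786 [-510.0, -348.0, -240.0, -54.0, -373.0, -204.0]
s [227 114] [(0.35, [186.0, 311.0], [140.0, 303.0]), (0.4, [190.0, 298.0], [145.0, 287.0]), (0.45, [195.0, 285.0], [150.0, 271.0]), (0.5, [200.0, 272.0], [157.0, 255.0])]
s index_tip 0.28 1156 [420.0, 672.0, 732.0, 864.0, 576.0, 762.0]
s plate_pointer 0.58 869 [-18.0, 252.0, 588.0, 444.0, 326.0, 362.0]
s plate_pointer 0.56 1157 [420.0, 672.0, 738.0, 864.0, 575.0, 763.0]
```

View pics/d1.png

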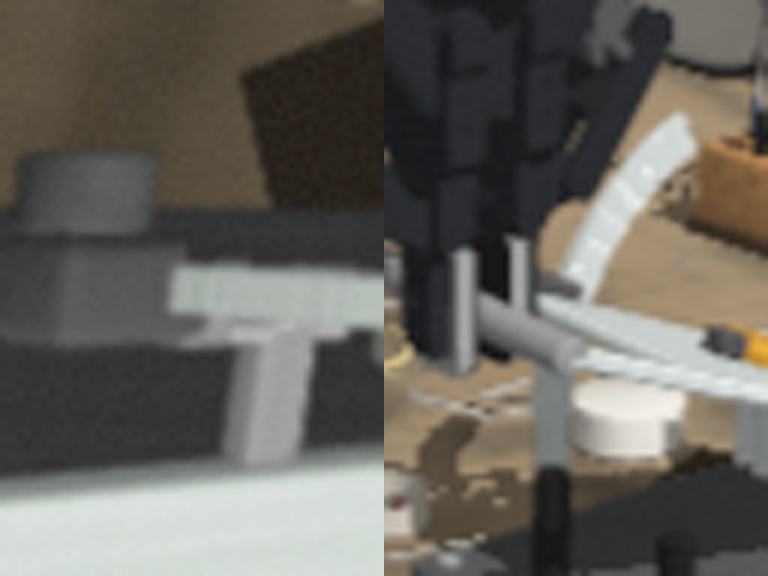

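The wrist view shows the rider at about (0–185, 150–345). The pointer's arm comes up from the plate at (265,450), and its slim tip lies towards (185,340). The tips are close to each other, so I'll enhance this region along with the unobstructed first side view.

```bash
cat > e.py <<'E'
from h import *
q=np.load("q.npy"); w=wrist(); sd=imaging.read_camera("side")
fr=np.mean([w["frame"].astype(float)]+[imaging.read_camera("wrist")["frame"] for _ in range(5)],0)
A=fr[118:154,378:448][:,:,::-1]; A=np.clip((A-30)*1.5,0,255)**.8*255/255**.8
A=cv2.resize(A.astype(np.uint8),(770,396),interpolation=cv2.INTER_CUBIC)
s0=cv2.imread("pics/side0.png"); B=cv2.resize(s0[146:176,236:306],(466,200),interpolation=cv2.INTER_CUBIC)
C=np.zeros((600,770,3),np.uint8); C[:396]=A; C[400:,:466]=B
cv2.imwrite("pics/e1.png",C)
for x in(-64,-59):
  for a in(.35,.3925,.43,.46,.5):
    T=lambda r:S2W(q,[x,55-r*np.cos(a),55+r*np.sin(a)])
    print(x,a,"w",[((proj(w,T(r))[0]-[378,118])*11).round().tolist() for r in(88,98,108)],"s",[((proj(sd,T(r))[0]-[236,146])*6.66+[0,400]).round().tolist() for r in(88,98,108)])
E
python3 e.py
```

```text
-64 0.35 w [[300.0, 87.0], [160.0, 89.0], [13.0, 92.0]] s [[146.0, 532.0], [121.0, 528.0], [95.0, 523.0]]
-64 0.3925 w [[357.0, 92.0], [223.0, 95.0], [81.0, 98.0]] s [[150.0, 520.0], [125.0, 514.0], [100.0, 508.0]]
-64 0.43 w [[411.0, 96.0], [282.0, 100.0], [145.0, 103.0]] s [[154.0, 509.0], [129.0, 502.0], [104.0, 495.0]]
-64 0.46 w [[457.0, 100.0], [333.0, 104.0], [201.0, 108.0]] s [[157.0, 501.0], [133.0, 492.0], [108.0, 484.0]]
-64 0.5 w [[522.0, 104.0], [405.0, 109.0], [280.0, 114.0]] s [[162.0, 489.0], [138.0, 480.0], [114.0, 470.0]]
-59 0.35 w [[288.0, 181.0], [149.0, 185.0], [3.0, 190.0]] s [[157.0, 537.0], [131.0, 533.0], [106.0, 528.0]]
-59 0.3925 w [[344.0, 187.0], [211.0, 192.0], [69.0, 198.0]] s [[161.0, 525.0], [136.0, 519.0], [110.0, 513.0]]
-59 0.43 w [[398.0, 193.0], [269.0, 199.0], [133.0, 206.0]] s [[165.0, 514.0], [140.0, 507.0], [115.0, 499.0]]
-59 0.46 w [[443.0, 198.0], [320.0, 205.0], [188.0, 212.0]] s [[168.0, 505.0], [144.0, 497.0], [119.0, 489.0]]
-59 0.5 w [[507.0, 204.0], [390.0, 212.0], [266.0, 221.0]] s [[172.0, 494.0], [149.0, 485.0], [125.0, 475.0]]
```

View pics/e1.png

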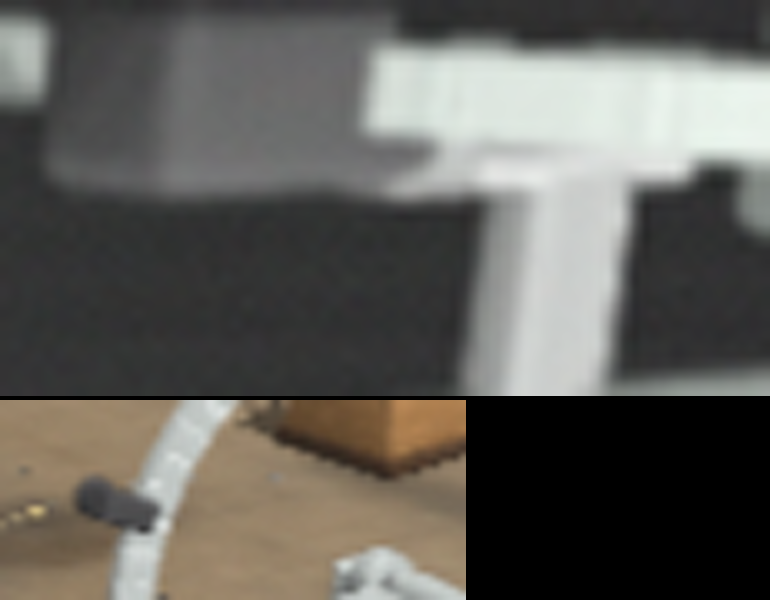

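The enhanced wrist view now separates them. The dark rider's tapered tip reaches about (438,148) and lies over the light pointer, whose visible end is near (385,190). The plate is therefore still below the mark, and the index is about 0.45. I'll raise to there and compare.

Call:
servo_tool([
  [[0,0.14,-0.33,0,0,0,0.6],[0,0.15,-0.32,0,0,0,0.6],[0,0.15,-0.32,0,0,0,0.6],[0,0,0,0,0,0,0.6],[0,0,0,0,0,0,0.6]],
])

```text
t: 13.75
tool_pos: [571.2, -23.6, 119.5]
tcp_rot: [-0.0, 1.0, 0.0, 0.001]
force: [3.0, 4.3, -4.5]
opening: 10.7
gripper_force: 39.0
```

```bash
cat > g.py <<'E'
from h import *
import sys
q=np.load("q.npy"); w=wrist(); s=readout.state(); al=np.arcsin((s["tool_pos"][2]-39)/185); print(s["tool_pos"],al)
fr=np.mean([w["frame"].astype(float)]+[imaging.read_camera("wrist")["frame"] for _ in range(7)],0)
T=lambda a,x,r:S2W(q,[x,55-r*np.cos(a),55+r*np.sin(a)])
o=(proj(w,T(.45,-61.5,90))[0]).astype(int)-[26,18]
A=fr[o[1]:o[1]+40,o[0]:o[0]+56][:,:,::-1]; A=np.clip((A-30)*1.5,0,255)**.8*255/255**.8
cv2.imwrite(f"pics/{sys.argv[1]}.png",cv2.resize(A.astype(np.uint8),(784,560),interpolation=cv2.INTER_CUBIC))
for x in(-64,-59):
  for a in(al,.42,.45,.48,.51):
    print(x,round(a,3),[((proj(w,T(a,x,r))[0]-o)*14).round().tolist() for r in(88,108,113)])
E
python3 g.py g1
```

```text
[571.16179518 -23.58709743 119.4885095 ] 0.45011937771068944
-64 0.45 [[415.0, 195.0], [88.0, 205.0], [1.0, 207.0]]
-64 0.42 [[363.0, 191.0], [26.0, 199.0], [-64.0, 202.0]]
-64 0.45 [[415.0, 195.0], [88.0, 205.0], [0.0, 207.0]]
-64 0.48 [[469.0, 199.0], [154.0, 210.0], [69.0, 213.0]]
-64 0.51 [[526.0, 203.0], [223.0, 215.0], [141.0, 219.0]]
-59 0.45 [[400.0, 313.0], [75.0, 329.0], [-12.0, 334.0]]
-59 0.42 [[348.0, 308.0], [14.0, 322.0], [-76.0, 326.0]]
-59 0.45 [[399.0, 313.0], [75.0, 329.0], [-13.0, 334.0]]
-59 0.48 [[453.0, 319.0], [140.0, 337.0], [55.0, 342.0]]
-59 0.51 [[509.0, 324.0], [208.0, 344.0], [126.0, 350.0]]
```

View pics/g1.png

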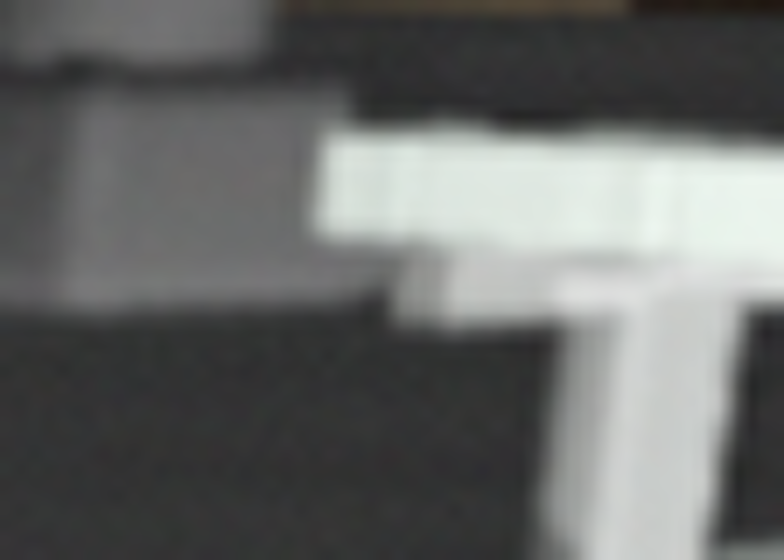

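The pointer's blunt end face now spans cols 395–445, rows 250–325, so its middle is near (425,257). The rider's taper runs from (290,310) into it, and its tip should be near (415,257), so the two are roughly head to head. I'll cross-check with the side camera, which views the plate nearly edge-on.

```bash
cat > k.py <<'E'
from h import *
q=np.load("q.npy"); sd=imaging.read_camera("side")
fr=np.mean([sd["frame"].astype(float)]+[imaging.read_camera("side")["frame"] for _ in range(5)],0)[:,:,::-1]
s0=cv2.imread("pics/side0.png").astype(float); o=np.array([238,142]); k=8
cut=lambda im:cv2.resize(np.clip(im[142:178,238:286],0,255).astype(np.uint8),(384,288),interpolation=cv2.INTER_CUBIC)
T=lambda a,x,r:S2W(q,[x,55-r*np.cos(a),55+r*np.sin(a)])
A,B=cut(fr),cut(s0); A2,B2=A.copy(),B.copy()
for a,c in((.42,(0,0,255)),(.45,(0,255,0)),(.48,(255,0,0))):
    pts=[tuple(((proj(sd,T(a,-64,r))[0]-o+.5)*k).astype(int).tolist()) for r in(88,108)]; print(a,pts,[((proj(sd,T(a,-60,88))[0]-o+.5)*k).round().tolist()])
    for I in(A2,B2): cv2.line(I,pts[0],pts[1],c,1); 
cv2.imwrite("pics/k1.png",np.vstack([np.hstack([A,B]),np.hstack([A2,B2])]))
E
python3 k.py
```

```text
0.42 [(171, 170), (111, 153)] [[182.0, 175.0]]
0.45 [(175, 160), (116, 141)] [[186.0, 165.0]]
0.48 [(179, 150), (121, 128)] [[190.0, 155.0]]
```

View pics/k1.png

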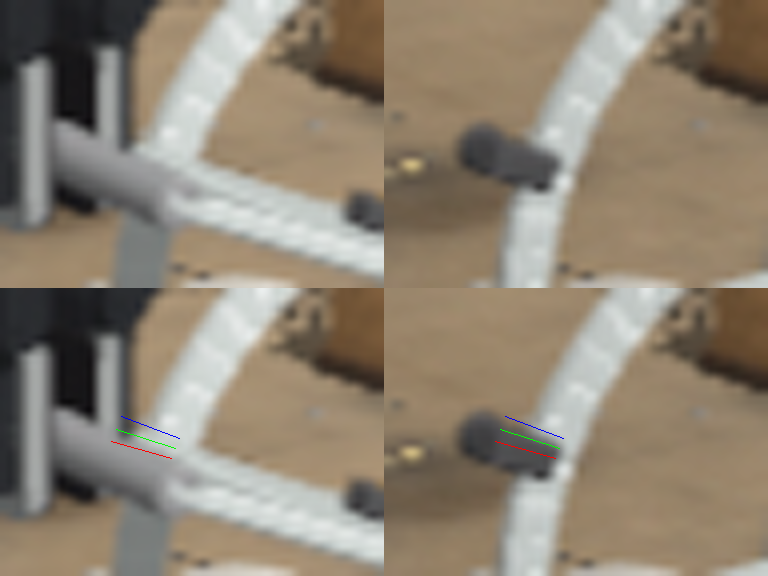

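```bash
cat > m.py <<'E'
from h import *
q=np.load("q.npy"); sd=imaging.read_camera("side"); s=readout.state()["tool_pos"]; print(s)
o=np.array([238,142])
f=lambda P:((proj(sd,P)-o+.5)*8).round().tolist()
print("bar now, by tcp", f([[s[0]+x,s[1],s[2]+16] for x in(0,15,25,39,45)]))
print("bar now, by q,.45", f(S2W(q,[[x,55-185*np.cos(.45),55+185*np.sin(.45)] for x in(0,15,25,39,45)])))
# bar at rest in the first picture: dump luminance columns
b=lambda x:S2W(q,[x,-130,55])
s0=cv2.imread("pics/side0.png").astype(int).sum(2)//3
fr=sd["frame"].astype(int).sum(2)//3
for x in(-30,-15,0,15,30):
    u=proj(sd,b(x))[0]; c=int(round(u[0])); r=int(round(u[1])); print("rest",x,u.round(1),"rows",r-7,s0[r-7:r+8,c].tolist())
for c in(248,251,254): print("now col",c,"rows150..",fr[150:180,c].tolist())
# rider
print(s0[152:176,244:264])
E
python3 m.py
```

```text
[571.17490837 -23.60148955 119.42297592]
bar now, by tcp [[43.0, 140.0], [85.0, 160.0], [114.0, 174.0], [155.0, 193.0], [173.0, 201.0]]
bar now, by q,.45 [[41.0, 141.0], [83.0, 160.0], [112.0, 174.0], [154.0, 193.0], [172.0, 202.0]]
rest -30 [224.4 199. ] rows 192 [156, 171, 188, 162, 144, 138, 129, 117, 100, 83, 102, 134, 114, 103, 122]
rest -15 [229.2 201.8] rows 195 [195, 155, 108, 127, 141, 139, 130, 118, 101, 85, 88, 151, 91, 54, 53]
rest 0 [234.1 204.8] rows 198 [142, 140, 130, 140, 144, 140, 131, 118, 102, 86, 78, 76, 62, 51, 47]
rest 15 [239.2 207.8] rows 201 [120, 122, 125, 140, 144, 140, 130, 120, 101, 86, 78, 74, 63, 50, 47]
rest 30 [244.3 210.9] rows 204 [47, 44, 82, 134, 145, 140, 132, 121, 104, 87, 79, 76, 65, 50, 47]
now col 248 rows150.. [22, 24, 24, 24, 23, 25, 23, 34, 121, 151, 152, 142, 128, 111, 93, 79, 46, 25, 37, 96, 114, 126, 133, 134, 135, 136, 136, 141, 172, 147]
now col 251 rows150.. [153, 163, 166, 167, 167, 167, 167, 167, 167, 159, 157, 156, 146, 135, 119, 100, 86, 97, 102, 110, 123, 131, 133, 134, 134, 133, 134, 149, 134, 130]
now col 254 rows150.. [95, 9
[... 1473 characters left out ...]
 169 135
  127 127]
 [ 90  88  90  88  92  93  94  96 104 129 173 204 212 212 211 196 156 129
  129 130]
 [ 93  94  94  95  96  98  98 102 113 132 176 200 211 208 210 197 153 128
  128 129]
 [ 94  94  98 102 106 109 111 114 122 142 179 199 201 201 201 179 139 127
  129 129]
 [109 110 111 115 116 117 119 122 129 146 180 196 196 196 197 170 137 130
  128 128]
 [118 118 121 121 122 124 122 122 131 153 182 195 195 195 195 164 128 128
  127 128]
 [120 121 123 124 123 123 123 124 132 170 194 196 204 212 196 156 126 127
  129 132]
 [123 125 125 125 125 124 125 124 128 174 198 196 199 202 192 155 129 130
  131 132]
 [124 126 128 127 124 123 124 122 127 172 199 199 197 197 182 134  95 118
  131 130]]
```

```bash
cat > n.py <<'E'
from h import *
import itertools
q=np.load("q.npy"); sd=imaging.read_camera("side"); w=wrist()
W=dict(w); # wrist camera as in e1: same rotation, shifted
cam=-w["R"].T@w["t"]+np.array([571.24,-27.76,109.76])-readout.state()["tool_pos"]; W["t"]=-w["R"]@cam
def pts(a,h,r0,r1,x0,x1,tip):
    er=np.array([-np.cos(a),np.sin(a)]); et=np.array([np.sin(a),np.cos(a)])
    L=[(x,r,t) for x,r,t in itertools.product((x0,x1),(r0,r1),(-h,h))]
    if tip: L+=[(-64,88,-tip),(-64,88,tip)]
    return L,S2W(q,[[x,*(np.array([55,55])+r*er+t*et)] for x,r,t in L])
up={253:158.2,254:158.6,255:159.0,256:160.,257:160.3}; lo={253:164.5,254:164.6,255:165.1,256:165.2,257:165.5}
def edge(u,c):
    H=cv2.convexHull(u.astype(np.float32))[:,0]; v=[]
    for A,B in zip(H,np.roll(H,-1,0)):
        if (A[0]-c)*(B[0]-c)<=0 and A[0]!=B[0]: v.append(A[1]+(B[1]-A[1])*(c-A[0])/(B[0]-A[0]))
    return (min(v),max(v)) if v else (np.nan,np.nan)
for h in(3,3.75,4.5):
  for a in(.39,.41,.43,.45,.47):
    L,X=pts(a,h,93.6,108,-70,-58,0.1); u=proj(sd,X)
    e=[edge(u,c) for c in up]
    L2,X2=pts(a,h,93.6,108,-69.5,-58.5,0); v=((proj(W,X2)-[377.5,117.5])*11).round()
    g={l:p.tolist() for l,p in zip(L2,v)}
    print(h,a,"side up/lo err (obs-mod)",[round(up[c]-k[0],1) for c,k in zip(up,e)],[round(lo[c]-k[1],1) for c,k in zip(up,e)],"right",u[:,0].max().round(1),
      "| w botout",g[(-58.5,108,-h)],"topout",g[(-58.5,108,h)],"topin",g[(-69.5,93.6,h)])
E
python3 n.py
```

```text
3 0.39 side up/lo err (obs-mod) [np.float32(-2.6), np.float32(-2.4), np.float32(-2.3), np.float32(-1.7), np.float32(-1.9)] [np.float32(-0.4), np.float32(-0.5), np.float32(-0.2), np.float32(-0.3), np.float32(-0.3)] right 258.8 | w botout [24.0, 208.0] topout [115.0, 220.0] topin [346.0, -6.0]
3 0.41 side up/lo err (obs-mod) [np.float32(-1.5), np.float32(-1.4), np.float32(-1.3), np.float32(-0.7), np.float32(-0.8)] [np.float32(0.8), np.float32(0.6), np.float32(0.9), np.float32(0.7), np.float32(0.8)] right 259.2 | w botout [56.0, 212.0] topout [150.0, 224.0] topin [378.0, -5.0]
3 0.43 side up/lo err (obs-mod) [np.float32(-0.5), np.float32(-0.4), np.float32(-0.3), np.float32(0.4), np.float32(0.2)] [np.float32(2.0), np.float32(1.8), np.float32(2.0), np.float32(1.8), np.float32(1.8)] right 259.5 | w botout [88.0, 217.0] topout [187.0, 229.0] topin [412.0, -3.0]
3 0.45 side up/lo err (obs-mod) [np.float32(0.6), np.float32(0.7), np.float32(0.8), np.float32(1.5), np.float32(1.3)] [np.float32(3.2), np.float32(2.9), np.float32(3.1), np.float32(2.9), np.float32(2.9)] right 259.9 | w botout [122.0
[... 2522 characters left out ...]
 np.float32(1.2), np.float32(1.0), np.float32(1.0)] right 259.8 | w botout [65.0, 214.0] topout [212.0, 232.0] topin [438.0, -2.0]
4.5 0.45 side up/lo err (obs-mod) [np.float32(1.4), np.float32(1.5), np.float32(1.6), np.float32(2.3), np.float32(2.2)] [np.float32(2.3), np.float32(2.1), np.float32(2.3), np.float32(2.1), np.float32(2.0)] right 260.1 | w botout [98.0, 218.0] topout [251.0, 236.0] topin [473.0, -1.0]
4.5 0.47 side up/lo err (obs-mod) [np.float32(2.6), np.float32(2.6), np.float32(2.7), np.float32(3.3), np.float32(3.2)] [np.float32(3.6), np.float32(3.3), np.float32(3.4), np.float32(3.2), np.float32(3.1)] right 260.5 | w botout [132.0, 222.0] topout [292.0, 241.0] topin [510.0, 1.0]
```

The box model of the rider fits both views at an index of about 0.41 (wrist edges 44/162/391 against 45/165/395, side within 0.2 px on average). Calibrated against the pointer itself, that is about 0.409. So the earlier tip reading was the wedge's top edge, and I'll lower slightly.

Call:
servo_tool([
  [[0,-0.11,0.23,0,0,0,0.6],[0,-0.11,0.23,0,0,0,0.6],[0,-0.1,0.23,0,0,0,0.6],[0,0,0,0,0,0,0.6],[0,0,0,0,0,0,0.6]],
])

```text
t: 15.1
tool_pos: [571.2, -26.7, 112.5]
tcp_rot: [0.0, 1.0, 0.001, 0.001]
force: [2.8, 5.8, -3.3]
opening: 10.5
gripper_force: 39.1
```

```bash
cat > v.py <<'E'
from h import *
q=np.load("q.npy"); w=wrist(); s=readout.state(); al=np.arcsin((s["tool_pos"][2]-39)/185); print(s["t"],s["tool_pos"],al,s["force"])
fr=np.mean([w["frame"].astype(float)]+[imaging.read_camera("wrist")["frame"] for _ in range(5)],0).mean(2)
T=lambda a,x,r,t=0:S2W(q,[x,55-r*np.cos(a)+t*np.sin(a),55+r*np.sin(a)+t*np.cos(a)])
for x in(-64,-60): print(x,[(a,proj(w,T(a,x,88))[0].round(1).tolist()) for a in(.39,.41,.43,al)])
for a in(.39,.41,.43): print("rider",a,[(n,proj(w,T(a,-59,r,t))[0].round(1).tolist()) for n,r,t in(("botout",108,-3.75),("topout",108,3.75),("topin",93.6,3.75))])
u=proj(w,T(.41,-60,88))[0].astype(int)
print("cols",u[0]-32,u[0]+14,"rows",u[1]-7)
for r in range(u[1]-7,u[1]+6): print(r,fr[r,u[0]-32:u[0]+14].astype(int).tolist())
E
python3 v.py
```

```text
15.15 [571.21399213 -26.66768585 112.58925729] 0.4090956524590021 [ 2.84470642  4.66016354 -4.37435195]
-64 [(0.39, [405.9, 126.1]), (0.41, [408.4, 126.3]), (0.43, [411.0, 126.5]), (np.float64(0.4090956524590021), [408.3, 126.2])]
-60 [(0.39, [405.0, 132.9]), (0.41, [407.5, 133.1]), (0.43, [410.1, 133.4]), (np.float64(0.4090956524590021), [407.4, 133.1])]
rider 0.39 [('botout', [375.0, 135.0]), ('topout', [385.0, 136.2]), ('topin', [403.3, 135.4])]
rider 0.41 [('botout', [377.7, 135.3]), ('topout', [388.1, 136.6]), ('topin', [406.1, 135.8])]
rider 0.43 [('botout', [380.6, 135.7]), ('topout', [391.4, 137.0]), ('topin', [409.0, 136.1])]
cols 375 421 rows 126
126 [93, 93, 81, 65, 62, 61, 65, 66, 67, 68, 67, 68, 72, 79, 86, 89, 90, 87, 85, 86, 87, 87, 88, 87, 87, 88, 87, 88, 87, 87, 90, 113, 149, 168, 170, 168, 166, 171, 174, 170, 174, 175, 174, 175, 175, 176]
127 [68, 68, 62, 61, 62, 64, 66, 68, 66, 67, 67, 68, 72, 80, 87, 90, 89, 88, 87, 87, 87, 88, 88, 88, 88, 87, 87, 87, 87, 87, 91, 116, 152, 169, 169, 167, 167, 172, 174, 172, 174, 176, 175, 175, 176, 176]
128 [54, 53, 53, 61, 64, 66
[... 1447 characters left out ...]
 74, 72, 70, 68, 67, 65, 65, 64, 64, 63, 62, 60, 61, 60, 59, 59, 65, 78, 82, 90, 103, 109, 110, 103, 99, 97, 98, 97, 97, 109, 123]
136 [52, 53, 53, 54, 53, 53, 53, 54, 53, 53, 52, 54, 54, 56, 55, 56, 56, 56, 55, 54, 55, 54, 54, 53, 54, 54, 52, 53, 52, 52, 52, 54, 58, 61, 64, 66, 69, 67, 64, 62, 62, 62, 60, 60, 77, 103]
137 [53, 53, 53, 53, 52, 53, 52, 52, 53, 53, 52, 53, 53, 51, 53, 51, 51, 52, 52, 52, 52, 52, 52, 51, 53, 52, 54, 54, 52, 53, 52, 52, 52, 50, 52, 52, 50, 51, 51, 51, 51, 51, 51, 56, 79, 105]
138 [52, 53, 52, 51, 51, 51, 53, 51, 52, 52, 52, 52, 52, 52, 51, 53, 51, 51, 52, 51, 51, 51, 52, 51, 51, 51, 51, 51, 53, 51, 51, 51, 52, 54, 52, 51, 51, 51, 50, 50, 52, 51, 50, 59, 86, 107]
```

The plate holds at 0.409. The wrist picture puts the pointer's end at about 0.412, and the rider's edges at 0.408 (0.413 from the side view). They match, so I'm handing in.

```bash
python3 -c "
from station import job_done
print(job_done())"
```

```text
the job is handed in; nothing more can be done
None
```

The job is handed in: the brace is swung out to its end stop, and the gripper is holding the plate at about 0.41 rad, where the pointer and index tip agree to within about 0.005 rad by my camera measurements; the judge's result was not reported.

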